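# Lengthen a wheelchair leg rest by one hole

## Task

The two wheelchair leg rests clamped on the bench are a pair, but one is set one hole shorter: its foot section leaves only two holes of the tube showing beside the clamp, the other's leaves three. On the short one, pull up the black lock knob, slide the foot section outward by that knob to the next hole, so that the pair matches, and let the pin go fully home. Then prove the lock: with the knob still gripped and down, tug the section outward against the pin and finish holding that steady pull of about 10 N, without letting go; leave the other leg rest and the things lying about alone.

Things in the scene. Friction and masses are not known exactly. Their poses are not given: they have to be found in the camera images.
- short_cradle: Leg rest set one hole too short, in an aluminium cradle fixed to the bench. Origin: underside of the cradle; x runs along the tube OUTWARD to the foot end, z up. Base plate x -205 to 145, y +-45, 10 mm thick. Clamp blocks 30 x 58 mm, 86 mm high (screws to 92), at x = -170 and -105 mm.
- short_tube: Its hanger tube, fixed: 25 mm square steel along x, from x = -200 to 130 mm, top face 72.5 mm above the bench (same frame as the cradle). Row of 11 mm holes in the top at x = -50, -25, 0, 25, 50, 75 mm. Two holes show between clamp block and foot section; the rest lie under the section.
- short_section (a joint): Slide of its foot section, a 32 x 32 x 157 mm aluminium sleeve on the tube, top 76 mm above the bench, its inner end 17 mm inboard of the knob axis. Metres, growing outward (cradle +x); about 0 at the start with the pin in the hole at x = 0 mm; +0.025 = next hole outward. Slides with about 2 N; 1.5 mm play either way when the pin is home.
- short_plunger (a joint): Spring lock plunger on the foot section: metres pulled up. 0 = pin fully home in a hole; 0.006 = pin just clear of it (also its value when the pin rides on the tube between holes); 0.010 = upper stop. A spring pulls it down, 6 N at home to 11 N at the stop; let go over a hole it snaps home.
- short_knob: Pull knob of the plunger: upright ribbed black cylinder, 28 mm diameter, 26 mm high, origin at its underside centre, 96 mm above the bench when home. Under it a 19 mm wide barrel on the sleeve (26 mm wide below 82 mm): fingers may reach 12 mm below the knob. Rigid with the pin; the section is moved by it.
- short_grip (a point): Centre of that knob: on its axis at half height, 109 mm above the bench with the pin home.
- long_cradle: Leg rest already at the right length (the reference), in an aluminium cradle fixed to the bench. Origin: underside of the cradle; x runs along the tube OUTWARD to the foot end, z up. Base plate x -205 to 145, y +-45, 10 mm thick. Clamp blocks 30 x 58 mm, 86 mm high (screws to 92), at x = -170 and -105 mm.
- long_tube: Its hanger tube, fixed: 25 mm square steel along x, from x = -200 to 130 mm, top face 72.5 mm above the bench (same frame as the cradle). Row of 11 mm holes in the top at x = -50, -25, 0, 25, 50, 75 mm. Three holes show between clamp block and foot section; the rest lie under the section.
- long_section (a joint): Slide of its foot section, a 32 x 32 x 157 mm aluminium sleeve on the tube, top 76 mm above the bench, its inner end 17 mm inboard of the knob axis. Metres, growing outward (cradle +x); about 0 at the start with the pin in the hole at x = 25 mm; leave it at 0. Slides with about 2 N; 1.5 mm play either way when the pin is home.
- long_plunger (a joint): Spring lock plunger on the foot section: metres pulled up. 0 = pin fully home in a hole; 0.006 = pin just clear of it (also its value when the pin rides on the tube between holes); 0.010 = upper stop. A spring pulls it down, 6 N at home to 11 N at the stop; let go over a hole it snaps home.
- long_knob: Pull knob of the plunger: upright ribbed black cylinder, 28 mm diameter, 26 mm high, origin at its underside centre, 96 mm above the bench when home. Under it a 19 mm wide barrel on the sleeve (26 mm wide below 82 mm): fingers may reach 12 mm below the knob. Rigid with the pin; the section is moved by it.
- long_grip (a point): Centre of that knob: on its axis at half height, 109 mm above the bench with the pin home.
- short_pin: The 8 mm round-nosed steel lock pin under the short leg rest's knob, hidden in barrel and tube; origin on the tube's axis straight under the knob; moves with knob and section.
- footplate: Loose footplate taken off, black, 150 x 120 x 10 mm with a raised hinge bar (36 mm high in all), lying flat at the robot's left; origin underside centre. Bystander.
- screwdriver: Loose screwdriver lying at the robot's right; bystander.
- grease_tub: Loose round grease tub, 64 mm diameter, 60 mm high, at the robot's left; origin underside centre; bystander.

How it is judged:
On the way, in this order (a step that is already met when the one before it is completed fails the run):
1. the lock knob of the short leg rest is pulled up until its pin is clear of the hole, the section still at its old place (value of joint short_plunger above 0.0055 m and value of joint short_section below 0.008 m), for 0.05 s.
2. the section is slid out and the pin is fully home in the next hole (value of joint short_section between 0.0225 and 0.03 m and value of joint short_plunger below 0.002 m), for 0.2 s.
At the end, for the whole second after the job is handed in: The short leg rest's plunger is within 2 mm of home in the next hole, section at rest 25.5 to 30 mm out from its start; fingers hold the knob (over 2 N) and pull outward so the pin bears on the tube with 3 to 60 N; the other leg rest is still locked in its hole (all of step 2 and value of joint short_section above 0.0255 m and velocity of joint short_section below 0.01 m/s and contact force between short_pin and short_tube between 3 and 60 N and contact force between the fingers and short_knob above 2 N and value of joint long_section between -0.004 and 0.004 m and value of joint long_plunger below 0.003 m); the arm keeps its last pose, push and grip.
It fails at once if the other leg rest was unlocked or moved (value of joint long_plunger above 0.005 m or value of joint long_section above 0.006 m or value of joint long_section below -0.006 m).
It fails at once if a bystander was knocked about (moved more than 30 mm) (distance of any of footplate, screwdriver, grease_tub from where it was at the start of the episode above 0.03 m).
It also fails if it takes over 35 s, if anything falls off the work surface, if the arm or the gripper's body presses on something with over 40 N, if the wrist force passes 120 N, or if a joint passes its speed limit or range.

## Robot

A 7-joint arm with a two-finger parallel gripper is mounted at the origin on the work surface. World frame = base frame: x ahead of the robot, y to its left, z up, the work surface at z = 0. Lengths are in m, angles in rad, forces in N, time in s.
With the tool pointing down it reaches from about 0.425 to 0.925 m from the base axis. Payload 6.8 kg.
Tool frame: the origin (TCP) lies midway between the tips of the shut fingers; the grasp point (between the pads) lies r.grip_point_offset behind it (r.grip_point_offset is the distance from the TCP to the grasp point, in m); z points along the fingers, y is the direction in which the jaws open and shut (so a half turn about z gives the same grasp; the last joint's range is limited). The gripper opens to 85 mm and grips with 20 to 120 N. Pads are 22 mm wide; open, the fingers measure 114 mm over their backs; the gripper's body (76 mm by 85 mm) begins 54 mm behind the grasp point. The pads swing forward as they close: fully open they stand 13 mm farther back than shut.
Start: joints at [1.116, 0.477, 0.022, 1.555, -0.011, 1.109, -0.083], TCP at [0.229, -0.635, 0.231] pointing down, gripper open.
Joint ranges: [-2.96, 2.96], [-0.34, 2.1], [-1.41, 1.46], [0.24, 2.44], [-1.37, 4.51], [0.17, 1.92], [-2.96, 2.96]. Speed limits (rad/s): [2.39, 2.39, 3.14, 3.14, 3.14, 3.14, 3.14].

## Interface

Orientations are given as a rotation vector (axis times angle).
In Python, from bench import r gives the robot as it stands. The module is installed in compiled form; this text tells all that it offers.
- The arm moves only by the tool play_rows, never from a script. Its argument "deltas" is a list of rows, each a list of 3 entries, a list of its own where there are three numbers: the finger opening in mm, from 0 to 85.4, then the shift along the tool's x, y, z in mm, then the turn, a rotation vector about the tool's x, y, z in rad. A call has 1 to 8 rows; each row is the pose to reach, as a shift and turn from the pose measured when the call began, along the tool's axes at that moment; what a row does not reach only later rows make up. A row lasts 1/8 s, in which the tool goes at most 62.5 mm and 10.7 degrees, less where a joint would pass 70% of its speed; a pose out of reach is approached as far as the arm can. A call with a gripper value outside its range is refused whole. The fingers move at their own pace and stop on an object; "squeeze" is the grip in N (left out, the last holds). Time passes only in rows, so rows that repeat a pose let the fingers close. It gives the time, the measured TCP pose, the force and the opening at its end, in the units of the state.
- r.get_obs(): the state, without advancing time (a new reading comes with each control period).
- r.grab_frame(name): name is "scene" or "top" or "wrist"; returns (picture, depth): 400x640x3 uint8, red, green, blue; 400x640 float32, m along the optical axis (not along the pixel's ray), 0 where there is no reading.
- r.camera_model(name): a dict with "mtx" (3x3 intrinsics, pixels), "D" ([k1, k2, p1, p2, k3] as OpenCV has them; the pictures are not rectified), "rvec" (rotation vector, rad) and "tvec" (3), from world to camera coordinates, as OpenCV has them; the wrist camera has in their place "T_tool_cam" (4x4, takes a point from camera to tool coordinates, whose origin is the TCP and whose axes are the flange's). Camera axes: x right, y down, z forward; pixel columns grow to the right and rows downward; lengths in m; the calibration is good to about 2 mm. A picture is of the moment at which its call begins: read the wrist's pose just before it. camera_model takes no time and is no camera call.
- r.hand_in(): hands the job in, once; it reports no verdict.
The state is a dict: "clock": time; "joints": joint angles; "qvel": joint speeds; "tau": joint torques, N m; "tcp_pos": TCP position; "orientation": TCP orientation; "contact_force": force on the tool from outside, world axes, zero at the start; "moment": the same for the moment, N m; "grip_width": finger opening in m.
Only numpy, scipy, OpenCV 4.12 (cv2) and the standard library are available. Lean on these libraries where they do the work, as an engineer would, in place of code of your own. Each camera call takes 0.05 s, during which the arm holds its last target. There are 200 camera calls.

## Working session

There is one attempt and no reset: what is moved stays moved. The work goes in short steps, Python scripts to look and compute and a tool call to move; the robot and the scene stay as the last step left them, time stands still between calls to the robot, and variables do not carry over. Pictures are saved under pics/ and viewed, about 8 in all and at most 12, crops included, and the job is handed in when it is done.

Besides the shell and the picture viewer there is one more tool, called after "Request:" as name(argument=value, ...), one argument or row to a line, values as JSON. play_rows: Moves the arm, as the interface text tells. Its arguments: {"type":"object","properties":{"deltas":{"type":"array"},"squeeze":{"type":"number"}},"required":["deltas"]}

```bash
mkdir -p pics; cat > h.py <<'E'
import numpy as np, cv2
from bench import r
def save(n,f,crop=None):
    p,d=r.grab_frame(n); np.savez('pics/'+f+'.npz',p=p,d=d)
    cv2.imwrite('pics/'+f+'.png',p[:,:,::-1]); return p,d
def Tcw(n,o=None):
    m=r.camera_model(n)
    if 'rvec' in m:
        R=cv2.Rodrigues(np.array(m['rvec'],float))[0]; t=np.array(m['tvec'],float).ravel()
        return R.T,-R.T@t
    T=np.array(m['T_tool_cam']); Rt=cv2.Rodrigues(np.array(o['orientation'],float))[0]
    return Rt@T[:3,:3],Rt@T[:3,3]+np.array(o['tcp_pos'])
def ray(n,uv,z,o=None):
    m=r.camera_model(n); R,c=Tcw(n,o)
    q=cv2.undistortPoints(np.array(uv,float).reshape(-1,1,2),np.array(m['mtx'],float),np.array(m['D'],float)).reshape(-1,2)
    d=np.c_[q,np.ones(len(q))]@R.T
    return c+d*((z-c[2])/d[:,2])[:,None]
E
python3 - <<'E'
from h import *
a,_=save('top','top0'); b,_=save('scene','scene0')
cv2.imwrite('pics/both.png',cv2.resize(np.vstack([a,b])[:,:,::-1],(480,600)))
o=r.get_obs();print(o,r.grip_point_offset)
for n in('top','scene'): print(Tcw(n))
print(r.camera_model('wrist'))
E
```

```text
{'clock': 0.1, 'joints': array([ 1.11588706,  0.47767372,  0.0223239 ,  1.55636333, -0.01148363,
        1.1092896 , -0.08309043]), 'qvel': array([-4.50755414e-04, -1.98835420e-03,  6.19949126e-07, -3.01309818e-03,
       -3.93436721e-04,  1.75711243e-03,  7.71208835e-06]), 'tau': array([ 4.28097017e-03, -5.97759211e+01,  1.61355726e+00, -2.81956083e+01,
        1.28511313e-02,  4.96555207e-03,  2.84884931e-05]), 'tcp_pos': array([ 0.22924566, -0.63430991,  0.23044735]), 'orientation': array([-3.09293068e+00, -5.41854815e-01,  6.21463691e-04]), 'contact_force': array([ 0.63719982,  0.67107518, -0.30542079]), 'moment': array([ 0.02038268, -0.02709828, -0.03462264]), 'grip_width': 0.08512905438310883} 0.0187
(array([[-0.02288979, -0.99800408,  0.05885507],
       [-0.99930963,  0.02456348,  0.02787307],
       [-0.02926312, -0.05817643, -0.99787733]]), array([ 0.40698344, -0.01549301,  1.23336485]))
(array([[-0.71822894,  0.41449115, -0.55887769],
       [ 0.69537925,  0.39943006, -0.59741386],
       [-0.02439021, -0.81771187, -0.57511078]]), array([1.24795467, 0.82294718, 0.89330916]))
{'mtx': array([[324.61789116,   0.        , 317.92034705],
       [  0.        , 324.61789116, 200.88454978],
       [  0.        ,   0.        ,   1.        ]]), 'D': array([-0.0627612,  0.       ,  0.       ,  0.       ,  0.       ]), 'T_tool_cam': array([[ 6.54062579e-04, -9.49249592e-01, -3.14523107e-01,
         8.07064570e-02],
       [ 9.99999786e-01,  6.26958001e-04,  1.87340171e-04,
        -3.93918882e-04],
       [ 1.93601980e-05, -3.14523162e-01,  9.49249799e-01,
        -1.42966313e-01],
       [ 0.00000000e+00,  0.00000000e+00,  0.00000000e+00,
         1.00000000e+00]])}
```

View pics/top0.png

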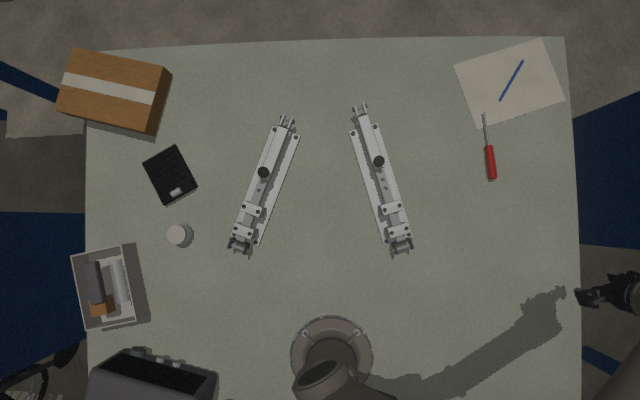

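View pics/scene0.png

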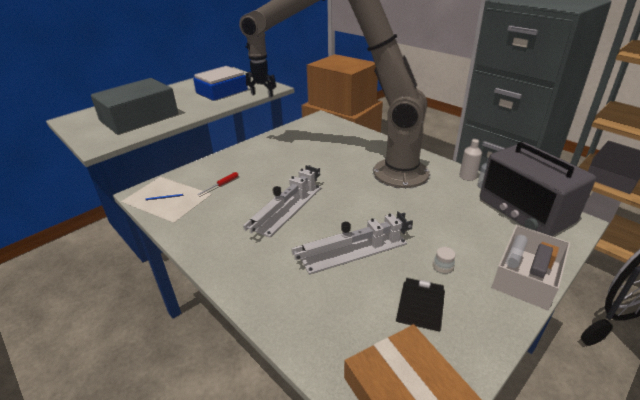

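The top view shows the two cradles with black knobs at about (264,172) and (378,161). The clamps are at their lower ends (y ≈ 210–240). I'll enlarge both to count the holes.

```bash
python3 - <<'E'
from h import *
p=np.load('pics/top0.npz')['p'][:,:,::-1]
c=cv2.resize(p[95:265,220:420],None,fx=4,fy=3.5,interpolation=cv2.INTER_CUBIC)
cv2.imwrite('pics/c1.png',cv2.convertScaleAbs(c,alpha=1.5))
for nm,(x0,x1) in dict(L=(245,285),R=(360,400)).items():
    s=p[145:190,x0:x1].max(2); m=(s<45).astype(np.uint8)
    n,_,st,ce=cv2.connectedComponentsWithStats(m); 
    for i in range(1,n):
        if st[i,4]>30: print(nm,st[i],ce[i]+[x0,145], ray('top',ce[i]+[x0,145],.122))
E
```

```text
L [13 22 11 11 69] [262.53623188 171.86956522] [[0.53125387 0.16867218 0.122     ]]
```

View pics/c1.png

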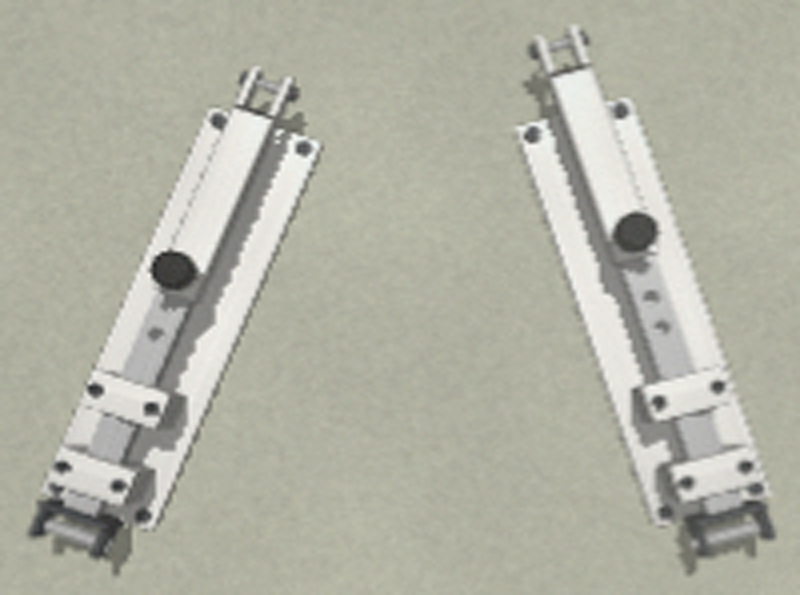

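```bash
python3 - <<'E'
from h import *
f=lambda x,y:(220+x/4,95+y/3.5)
g=lambda x,y,z:ray('top',[f(x,y)],z)[0]
for nm,k,s,b,o in(('L',(174,270),[(95,389),(151,408),(62,466),(118,486)],None,[(218,120),(303,148)]),('R',(635,232),[(658,402),(717,386),(687,482),(746,466)],None,[(532,134),(621,110)])):
    K=g(*k,.122); S=[g(*q,.092) for q in s]; B=[g(*q,.012) for q in o]
    c1=(S[0]+S[1])/2;c2=(S[2]+S[3])/2
    print(nm,'knob',K,'clamp',c1,c2,'end',sum(B)/2)
    for A in(c2,c1,K):
        d=sum(B)/2-A; print(' yaw',np.degrees(np.arctan2(d[1],d[0])))
    print(' dist knob-c1',np.linalg.norm((K-c1)[:2]))
E
```

```text
L knob [0.53044842 0.16608488 0.122     ] clamp [0.43381074 0.20769505 0.092     ] [0.37379071 0.23141447 0.092     ] end [0.65630803 0.11839147 0.012     ]
 yaw -21.804218856838222
 yaw -21.869009388789138
 yaw -20.753766517028282
 dist knob-c1 0.10521523983809888
R knob [ 0.55145065 -0.14186344  0.122     ] clamp [ 0.42825884 -0.17689976  0.092     ] [ 0.3659781  -0.19462596  0.092     ] end [ 0.65986929 -0.11460022  0.012     ]
 yaw 15.232178985399575
 yaw 15.055312930250158
 yaw 14.115080439956241
 dist knob-c1 0.12807719369882367
```

The left leg rest (+y) is the short one: its knob is 105 mm from the clamp, against 128 mm on the other. The knob is at about (0.531, 0.166) and the outward yaw about −22°. I'll grip with the jaws along the tube, so the pull is carried by finger contact rather than friction alone.

```bash
cat >> h.py <<'E'
from scipy.spatial.transform import Rotation as Ro
def delta(pos,yd):
    "tool-frame shift mm and turn to reach pos with tool y at world angle yd deg, pointing down"
    o=r.get_obs(); R=Ro.from_rotvec(o['orientation']).as_matrix()
    y=np.array([np.cos(np.radians(yd)),np.sin(np.radians(yd)),0]); z=np.array([0,0,-1.]); G=np.c_[np.cross(y,z),y,z]
    print('t',o['clock'],'d',(R.T@(np.array(pos)-o['tcp_pos'])*1e3).round(1),'rot',Ro.from_matrix(R.T@G).as_rotvec().round(3))
E
python3 -c "
from h import *
delta([.52,-.25,.27],-46)"
```

```text
t 0.1 d [ 404.1 -262.6  -39.2] rot [-0.002 -0.    -0.421]
```

Request:
play_rows(
  deltas=[
    [85,[50,-33,-5],[0,0,-0.05]],
    [85,[101,-66,-10],[0,0,-0.1]],
    [85,[152,-98,-15],[0,0,-0.16]],
    [85,[202,-131,-20],[0,0,-0.21]],
    [85,[253,-164,-25],[0,0,-0.26]],
    [85,[303,-197,-30],[0,0,-0.31]],
    [85,[354,-230,-35],[0,0,-0.37]],
    [85,[404,-262,-40],[0,0,-0.42]],
  ],
)

```text
clock: 1.1
tcp_pos: [0.5208, -0.2489, 0.2708]
orientation: [-2.911, -1.177, 0.001]
contact_force: [1.1, -0.6, -0.3]
grip_width: 0.0848
```

```bash
python3 -c "
from h import *
delta([.53,.166,.25],-22)"
```

```text
t 1.1 d [ 295.  -291.9   21.4] rot [-0.002 -0.001 -0.418]
```

Request:
play_rows(
  deltas=[
    [85,[37,-37,0],[0,0,-0.05]],
    [85,[74,-73,0],[0,0,-0.1]],
    [85,[111,-109,5],[0,0,-0.16]],
    [85,[148,-146,5],[0,0,-0.21]],
    [85,[184,-182,10],[0,0,-0.26]],
    [85,[221,-219,15],[0,0,-0.31]],
    [85,[258,-255,20],[0,0,-0.37]],
    [85,[295,-292,21],[0,0,-0.418]],
  ],
)

```text
clock: 2.1
tcp_pos: [0.5295, 0.1673, 0.2498]
orientation: [-2.602, -1.757, 0.002]
contact_force: [0.1, -0.8, -0.4]
grip_width: 0.0849
```

Request:
play_rows(
  deltas=[
    [85,[0,0,0],[0,0,0]],
    [85,[0,0,0],[0,0,0]],
  ],
)

```text
clock: 2.35
tcp_pos: [0.5292, 0.1668, 0.2493]
orientation: [-2.602, -1.757, 0.004]
contact_force: [0.9, 0.0, -0.4]
grip_width: 0.0852
```

```bash
python3 - <<'E'
from h import *
o=r.get_obs(); p,d=save('wrist','w1'); print(o['clock'],o['tcp_pos'],o['contact_force'],o['joints'])
R,c=Tcw('wrist',o); m=r.camera_model('wrist')
for q in([.531,.166,.122],[.531,.166,.096]):
    print((lambda v:m['mtx']@v/v[2])(R.T@(np.array(q)-c)))
E
```

```text
2.35 [0.52923223 0.16680205 0.24926111] [ 0.85673497  0.04760305 -0.44875498] [ 0.02038328  0.31229208 -0.53596158  1.79450109  0.17655136  1.08535684
 -0.96050546]
[320.90280852 191.56355254   1.        ]
[320.73774572 183.63214593   1.        ]
```

View pics/w1.png

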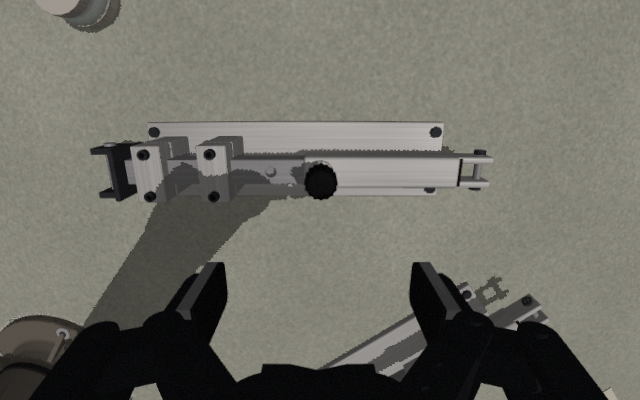

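The wrist view shows the knob centred near (320,181) and the tube horizontal in the picture, so the yaw matches. Two holes show at about (271,172) and (291,183), so this is the short one. Next I work out the exact knob position.

```bash
python3 - <<'E'
from h import *
p=np.load('pics/w1.npz')['p'];d=np.load('pics/w1.npz')['d']; o=r.get_obs()
m=np.zeros((400,640),np.uint8); m[155:205,295:350]=(p[155:205,295:350].max(2)<30)
n,_,st,ce=cv2.connectedComponentsWithStats(m); i=1+st[1:,4].argmax(); print(st[i],ce[i],'depth',d[185,320],d[175:190:3,320])
for z in(.109,.122): print(ray('wrist',[ce[i]],z,o))
A=ray('wrist',[(148,123),(443,122)],.01,o); e=A[1]-A[0]; print('yaw',np.degrees(np.arctan2(e[1],e[0])),np.linalg.norm(e))
B=ray('wrist',[(304,157),(460,158),(315,187),(458,188)],.076,o); print(B)
E
```

```text
[305 164  32  36 873] [320.31042383 181.59908362] depth 0.27990115 [0.27654812 0.27792433 0.27994636 0.27916887 0.2803102 ]
[[0.53291793 0.1703191  0.109     ]]
[[0.53415844 0.1735731  0.122     ]]
yaw -21.923881802581317 0.34479385505334487
[[0.52421152 0.19128574 0.076     ]
 [0.66786484 0.13282545 0.076     ]
 [0.52267798 0.15882377 0.076     ]
 [0.65816765 0.10323718 0.076     ]]
```

```bash
python3 -c "
from h import *
delta([.532,.170,.088],-22)"
```

```text
t 2.4 d [  4.9   1.2 161.3] rot [-0.002  0.001 -0.001]
```

Request:
play_rows(
  deltas=[
    [85,[5,1,30],[0,0,0]],
    [85,[5,1,60],[0,0,0]],
    [85,[5,1,90],[0,0,0]],
    [85,[5,1,115],[0,0,0]],
    [75,[5,1,135],[0,0,0]],
    [65,[5,1,150],[0,0,0]],
    [60,[5,1,161],[0,0,0]],
    [60,[5,1,161],[0,0,0]],
  ],
  squeeze=50,
)

```text
clock: 3.4
tcp_pos: [0.5317, 0.1696, 0.0878]
orientation: [-2.604, -1.754, 0.005]
contact_force: [-0.7, -0.0, -0.9]
grip_width: 0.06
```

```bash
python3 - <<'E'
from h import *
o=r.get_obs(); p,d=save('wrist','w2'); print(o['tcp_pos'],o['contact_force'],o['grip_width'])
cv2.imwrite('pics/w2.png',cv2.convertScaleAbs(p[:,:,::-1],alpha=1.6))
E
```

```text
[0.53167175 0.16960556 0.08783065] [-6.99009201e-01 -6.61354823e-04 -9.15583223e-01] 0.0600074149164473
```

View pics/w2.png

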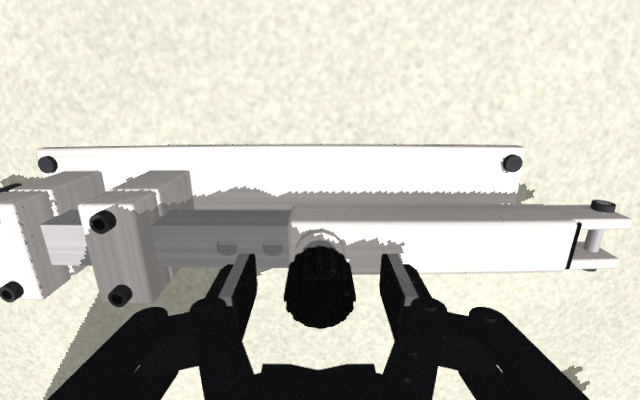

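The knob stands centred between the pads (columns 285–355, pads at about 257 and 380). I'll check the sideways offset across the pad width numerically.

```bash
python3 - <<'E'
from h import *
m=r.camera_model('wrist');T=np.linalg.inv(m['T_tool_cam'])
for dx in(-5,0,5):
  P=[]
  for z in(-34,-8):
    for a in np.linspace(0,6.28,40): P.append([(dx+14*np.cos(a))/1e3,14*np.sin(a)/1e3,z/1e3])
  P=np.array(P);v=cv2.projectPoints(P,cv2.Rodrigues(T[:3,:3])[0],T[:3,3],m['mtx'],m['D'])[0].reshape(-1,2)
  print(dx,v.min(0),v.max(0))
E
```

```text
-5 [284.24406003 256.61950547] [353.10088984 344.98968384]
0 [283.79364208 246.92739626] [353.58802781 335.50473264]
5 [283.33566458 237.01268256] [354.08351219 325.74460201]
```

The measured rows (245–328) put the knob about 2 mm further along tool x. I'll shift by that and close.

Request:
play_rows(
  deltas=[
    [50,[2,0,0],[0,0,0]],
    [40,[2,0,0],[0,0,0]],
    [32,[2,0,0],[0,0,0]],
    [20,[2,0,0],[0,0,0]],
    [20,[2,0,0],[0,0,0]],
    [20,[2,0,0],[0,0,0]],
  ],
  squeeze=50,
)

```text
clock: 4.2
tcp_pos: [0.533, 0.1719, 0.0889]
orientation: [-2.604, -1.755, 0.003]
contact_force: [-1.7, -0.8, 5.7]
grip_width: 0.0269
```

Request:
play_rows(
  deltas=[
    [20,[0,0,-2],[0,0,0]],
    [20,[0,0,-4],[0,0,0]],
    [20,[0,0,-6],[0,0,0]],
    [20,[0,0,-8],[0,0,0]],
    [20,[0,0,-9],[0,0,0]],
    [20,[0,0,-9],[0,0,0]],
  ],
)

```text
clock: 4.95
tcp_pos: [0.5328, 0.1719, 0.0977]
orientation: [-2.604, -1.755, 0.004]
contact_force: [2.6, 1.5, -10.8]
grip_width: 0.027
```

Pulling up with about 10.8 N, near the top of the spring range, so the pin is clear. Now I slide outward (tool +y).

Request:
play_rows(
  deltas=[
    [20,[0,3,0],[0,0,0]],
    [20,[0,7,0],[0,0,0]],
    [20,[0,11,0],[0,0,0]],
    [20,[0,15,0],[0,0,0]],
    [20,[0,19,0],[0,0,0]],
    [20,[0,23,0],[0,0,0]],
    [20,[0,25,0],[0,0,0]],
    [20,[0,25,0],[0,0,0]],
  ],
)

```text
clock: 5.95
tcp_pos: [0.5565, 0.1624, 0.0978]
orientation: [-2.605, -1.755, 0.002]
contact_force: [0.9, 3.1, -11.8]
grip_width: 0.0265
```

Request:
play_rows(
  deltas=[
    [20,[0,0,2],[0,0,0]],
    [20,[0,0,4],[0,0,0]],
    [20,[0,0,6],[0,0,0]],
    [20,[0,0,8],[0,0,0]],
    [20,[0,0,9],[0,0,0]],
    [20,[0,0,9],[0,0,0]],
  ],
)

```text
clock: 6.7
tcp_pos: [0.5567, 0.1623, 0.0891]
orientation: [-2.605, -1.755, 0.002]
contact_force: [-1.8, 2.2, -5.7]
grip_width: 0.0267
```

Request:
play_rows(
  deltas=[
    [20,[0,0,0.5],[0,0,0]],
    [20,[0,0,1],[0,0,0]],
    [20,[0,0,1],[0,0,0]],
  ],
)

```text
clock: 7.08
tcp_pos: [0.5575, 0.162, 0.0889]
orientation: [2.606, 1.754, 0.0]
contact_force: [-1.8, -0.0, 4.8]
grip_width: 0.0268
```

Request:
play_rows(
  deltas=[
    [20,[0,0.5,0],[0,0,0]],
    [20,[0,1,0],[0,0,0]],
    [20,[0,1.5,0],[0,0,0]],
    [20,[0,1.5,0],[0,0,0]],
  ],
)

```text
clock: 7.58
tcp_pos: [0.5579, 0.1619, 0.089]
orientation: [-2.605, -1.755, 0.002]
contact_force: [-5.1, 1.6, 4.6]
grip_width: 0.0266
```

Request:
play_rows(
  deltas=[
    [20,[0,1.5,0],[0,0,0]],
    [20,[0,2.3,0],[0,0,0]],
    [20,[0,2.3,0],[0,0,0]],
    [20,[0,2.3,0],[0,0,0]],
  ],
)

```text
clock: 8.07
tcp_pos: [0.5581, 0.1618, 0.0889]
orientation: [-2.603, -1.755, 0.006]
contact_force: [-8.9, 2.5, 6.7]
grip_width: 0.0265
```

About 9.2 N outward with the knob down. I'll check that it stays steady and take a last look.

```bash
python3 - <<'E'
from h import *
for i in range(6):
    p,d=r.grab_frame('wrist' if i<5 else 'top'); o=r.get_obs(); F=o['contact_force']; print(o['clock'],o['tcp_pos'].round(4),'pull',round(-F[0]*.927+F[1]*.375,2),'Fz',F[2].round(1),o['grip_width'].round(4))
    if i==0: w=p
cv2.imwrite('pics/end.png',cv2.convertScaleAbs(w[:,:,::-1],alpha=1.6))
E
```

```text
Traceback (most recent call last):
AttributeError: 'float' object has no attribute 'round'
```

```bash
python3 - <<'E'
from h import *
for i in range(6):
    p,d=r.grab_frame('wrist'); o=r.get_obs(); F=o['contact_force']; print(o['clock'],o['tcp_pos'].round(4),'pull',round(-F[0]*.927+F[1]*.375,2),'Fz',round(F[2],1),round(o['grip_width'],4))
cv2.imwrite('pics/end.png',cv2.convertScaleAbs(p[:,:,::-1],alpha=1.6))
E
```

```text
8.175 [0.5582 0.1618 0.0889] pull 8.84 Fz 7.6 0.0268
8.225 [0.5582 0.1618 0.0889] pull 9.2 Fz 7.3 0.0267
8.275 [0.5581 0.1618 0.0889] pull 8.44 Fz 6.7 0.0267
8.325 [0.5581 0.1618 0.0889] pull 8.82 Fz 7.1 0.0263
8.375 [0.5582 0.1618 0.0889] pull 9.33 Fz 6.5 0.0266
8.425 [0.5582 0.1618 0.0889] pull 8.35 Fz 7.4 0.0267
```

View pics/end.png

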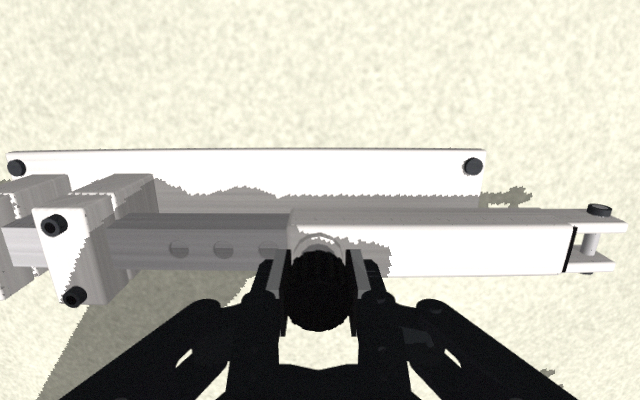

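The picture shows three holes between the clamp and the section (columns 178, 223 and 268), with the knob held at about (318,290). The pull is steady, so I'm handing in.

```bash
python3 -c "
from bench import r
print(r.hand_in()); o=r.get_obs(); print(o['clock'],o['tcp_pos'],o['contact_force'])"
```

```text
the job is handed in; nothing more can be done
None
the job is handed in; nothing more can be done
```

The short leg rest (the left one) is now one hole longer, so it matches the other. The job is handed in with the knob still gripped and the section held under a steady outward pull. I pulled the knob up about 9 mm, slid the section out about 25 mm, and lowered the pin into the next hole before tugging.

- **Position:** the last wrist picture shows three holes between the clamp and the foot section. The tool moved about 27 mm outward in all, which is one hole plus the play in the lock.
- **Pin home:** the tool was back at its starting height (0.0889 m) and pressing lightly down on the seated knob.
- **Pull:** it held at 8.4 to 9.3 N over 0.25 s, slightly under the 10 N asked but within the allowed 3 to 60 N. I estimate about 7 N of that reaches the pin after friction; I did not measure it directly.
- **Grip:** the fingers were closed on the knob at 26.7 mm, set to squeeze with 50 N.
- **Other leg rest and loose things:** the arm passed well above the other leg rest and I saw no sign of touching anything. I took no final overview picture to confirm it.

The hand-in gave no verdict, and none of the checks disagreed.

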